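Sort the delivered specimens at the microscopy bench

ROBOT

A 6-joint arm with a two-finger parallel gripper is mounted at the origin on the work surface. World frame = base frame: x ahead of the robot, y to its left, z up, the work surface at z = 0. Lengths are in m, angles in degrees, forces in N, time in s.
With the tool pointing down it reaches from about 0.325 to 0.9 m from the base axis. Payload 3.5 kg.
Tool frame: the origin (TCP) lies between the finger pads; the fingertips stand 8 mm ahead of it and the grasp point (between the pads) lies 11 mm behind it; z points along the fingers, y is the line along which they close (so a half turn about z gives the same grasp; the last joint's range is limited). The gripper opens to 85 mm and grips with 20 to 120 N. Pads are 22 mm wide; open, the fingers measure 114 mm over their backs; the gripper's body (76 mm by 85 mm) begins 54 mm behind the grasp point. The pads swing forward as they close: fully open they stand 13 mm farther back than shut.
Start: joints at [-73.591, 15.837, -1.513, 72.651, 0, 84.076], TCP at [0.237, -0.578, 0.239] pointing down, gripper open.
Joint ranges: [-178.77, 178.77], [-48.84, 107.48], [-61.69, 71.31], [-111.58, 123.2], [-90, 87.43], [-180, 180]. Speed limits (degrees/s): [147.25, 147.25, 180, 180, 180, 180].

INTERFACE

Orientations are given as [roll, pitch, yaw] about the fixed x, y, z axes, in that order (R = Rz(yaw) Ry(pitch) Rx(roll)).
In Python, from workcell import r, solver, cams, monitor gives the robot as it stands. Calls block until the motion is done:
- r.move_to(position, orientation): joint-space move of the TCP to a pose.
- r.move_l(position, rot=None, vel=0.15): straight line of the TCP; rot=None keeps the orientation; vel is the mean speed in m/s.
- r.movej(angles): joint-space move.
- r.grip(opening, newtons=None): finger opening in m; newtons is the grip in N (None keeps the last); returns when the fingers have stopped.
- r.pause(seconds).
- solver.inverse_kinematics(position, orientation): joint angles nearest the present ones, or None.
- cams.grab_frame(name): name is "scene" or "top" or "wrist"; returns the picture (480x640x3 uint8, blue, green, red); there is no depth.
- cams.camera_model(name): a dict with "mtx" (3x3 intrinsics, pixels), "rvec" (rotation vector, rad) and "tvec" (3), from world to camera coordinates, as OpenCV has them. Camera axes: x right, y down, z forward; pixel columns grow to the right and rows downward; lengths in m; the calibration is good to about 2 mm. A picture is of the moment at which its call begins: read the wrist's pose just before it. camera_model takes no time and is no camera call; for the wrist camera it gives the pose at the moment of the call.
A pose or a line that the arm cannot do raises r.IKError and nothing moves.
- r.hand_in(): hands the job in; it is judged then, once.
Readings, each from a call of its own:
- monitor.read_time(): time.
- monitor.read_joint_pos(): joint angles.
- monitor.read_qvel(): joint speeds.
- monitor.read_joint_efforts(): joint torques, N m.
- monitor.read_tool_pos(): TCP position.
- monitor.read_tcp_rot(): TCP orientation.
- monitor.read_ft_force(): force on the tool from outside, world axes, zero at the start.
- monitor.read_moment(): the same for the moment, N m.
- monitor.read_finger_gap(): finger opening in m.
- monitor.read_gripper_force(): force on a finger pad.
Only numpy, scipy, OpenCV 4.12 (cv2) and the standard library are available. Lean on these libraries where they do the work, as an engineer would, in place of code of your own. Each camera call takes 0.05 s, during which the arm holds its last target. There are 200 camera calls.

TASK

Sort the delivered specimens: lift the two tall tubes straight out of the white rack and stand one in each bay of the wire basket, stand the two squat jars in the steel tray, and lay the flat slide mailer down in the shallow black slide tray. Never tip a tube or jar over, set each specimen down on the floor of its place instead of dropping it, and leave the yellow sharps tub where it is.

Things in the scene. Friction and masses are not known exactly. Their poses are not given: they have to be found in the camera images.
- tube_a: sealed tall sample tube, one of two alike: white body 30 mm in diameter, blue screw cap 34 mm in diameter and 14 mm high, 115 mm high in all, flat foot, 35 to 70 g. Origin: centre of the underside; z is its axis, up. It starts upright on the floor of the rack well at x = -22, y = -44 mm in the rack frame, its top 119 mm above the bench, its cap clear of the rack
- tube_b: sealed tall sample tube, one of two alike: white body 30 mm in diameter, blue screw cap 34 mm in diameter and 14 mm high, 115 mm high in all, flat foot, 35 to 70 g. Origin: centre of the underside; z is its axis, up. It starts upright on the floor of the rack well at x = +22, y = +44 mm in the rack frame, its top 119 mm above the bench, its cap clear of the rack
- jar_a: sealed squat specimen jar, white body 42 mm in diameter, blue screw lid 46 mm in diameter and 16 mm high (from 52 to 68 mm above the foot), 68 mm high in all, 50 to 100 g. Origin: centre of the underside; z up. At the start it stands on the bench. The two jars are alike
- jar_b: sealed squat specimen jar, white body 42 mm in diameter, blue screw lid 46 mm in diameter and 16 mm high (from 52 to 68 mm above the foot), 68 mm high in all, 50 to 100 g. Origin: centre of the underside; z up. At the start it stands on the bench. The two jars are alike
- mailer: slide mailer: flat closed plastic box for microscope slides, white with a blue lid on top, 32 mm (x) by 84 mm (y) by 18 mm high, 20 to 42 g, lying flat on the bench at the start. Origin: centre of the underside; y along its length, z up
- rack: white plastic rack, fixed, 100 mm (x) by 152 mm (y), 70 mm high: floor 4 mm thick, two perforated tiers with 2 by 3 round wells of 33 mm at x = -22, +22 and y = -44, 0, +44 mm. The wells hold a tube snugly over 66 mm of its height; it comes out only straight up. Two diagonal corner wells hold the tubes, four are empty. Origin: centre of the underside; z up
- basket: steel wire tube basket, fixed, 66 mm (x) by 129 mm (y) outside, 75 mm high, open on top, with one wire partition as high as the rim across its middle that makes two square bays of 60 mm inside, centred at y = -31 and +31 mm. Floor 3 mm above the bench, walls 3 mm. Origin: centre of the underside; y along its length, z up
- jar_tray: stainless steel tray, fixed, the larger of the two trays, 106 mm (x) by 166 mm (y) outside, rim 27 mm high, walls and floor 3 mm thick, inside 100 by 160 mm, undivided. Origin: centre of the underside; y along its length, z up
- slide_tray: shallow black plastic slide tray, fixed, 106 mm (x) by 118 mm (y) outside, rim 15 mm high, walls and floor 3 mm thick, inside 100 by 112 mm, undivided, with a thumb tab on each of its two y ends. Origin: centre of the underside; z up
- sharps_tub: yellow round sharps tub, 100 mm in diameter over the lid, 101 mm high, about 0.45 kg, standing loose on the bench beside the work. Not part of the job. Origin: centre of the underside; z up
There are look-alikes about, which are no part of the job. What is shaped like the tube_a but brown or red is not meant.

How it is judged:
By the outcome, as a careful person would: the job done as asked, in the order asked, and still so for the second after the job is handed in, with the robot touching nothing.
It also fails if it takes over 144 s, if anything falls off the work surface, if the arm or the gripper's body presses on something with over 40 N, if the wrist force passes 120 N, or if a joint passes its speed limit or range.

## Working session

There is one attempt and no reset: what is moved stays moved. The work goes in short steps, each a Python script; the robot and the scene stay as the last script left them, time stands still between calls to the robot, and variables do not carry over. Pictures are saved under pics/ and viewed, at most 14 in all, crops included, and the job is handed in when it is done.

```bash
ls; mkdir -p pics
python3 - <<'E'
from workcell import r,solver,cams,monitor
import cv2
for n in("scene","top"):
    cv2.imwrite(f"pics/{n}0.png",cams.grab_frame(n)); m=cams.camera_model(n); R=cv2.Rodrigues(m["rvec"])[0]; print(n,m["mtx"],-R.T@m["tvec"].ravel())
m=cams.camera_model("wrist");R=cv2.Rodrigues(m["rvec"])[0]; print(m["mtx"],-R.T@m["tvec"].ravel(),R,monitor.read_tool_pos(),monitor.read_tcp_rot(),monitor.read_time())
E
```

```text
pics
scene [[528.11844442   0.         325.03168598]
 [  0.         528.11844442 243.14096318]
 [  0.           0.           1.        ]] [1.09674147 0.73010361 1.10514352]
top [[563.1904548    0.         328.70065152]
 [  0.         563.1904548  247.1422592 ]
 [  0.           0.           1.        ]] [ 0.35981874 -0.02513162  1.34521543]
[[410.72802984   0.         319.57383484]
 [  0.         410.72802984 232.70350925]
 [  0.           0.           1.        ]] [ 0.31148968 -0.54802621  0.3726349 ] [[ 0.37978312 -0.92507178 -0.00264318]
 [-0.87791205 -0.36131969  0.31419503]
 [-0.29160799 -0.11700549 -0.94935478]] [ 0.23729169 -0.57744461  0.23826891] [-1.79882533e+02 -9.77001062e-03  2.23341531e+01] 0.1
```

View pics/top0.png

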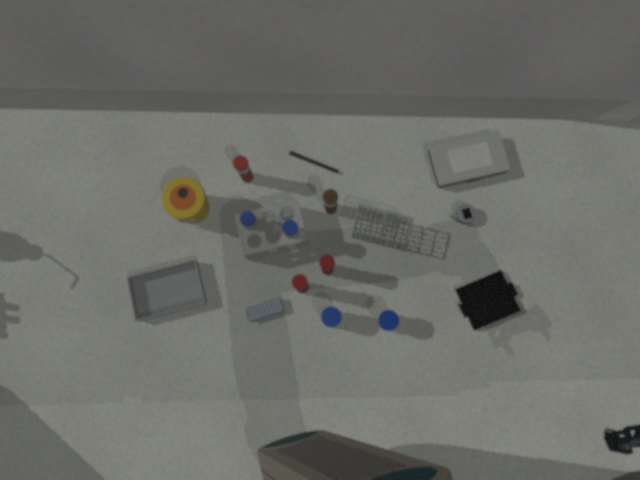

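View pics/scene0.png

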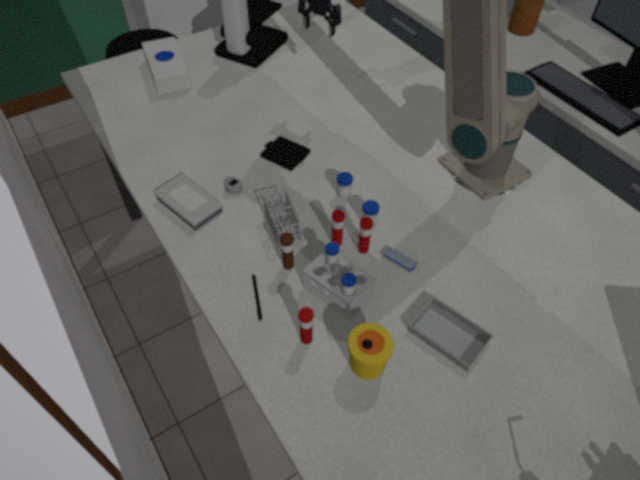

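The top view shows the rack near (270,227) with blue caps at (248,218) and (290,228), and the basket near (402,231). The jars are at (331,316) and (388,320), the mailer at (265,309) and the slide tray at (488,300). There are two grey tray-like things, at (167,289) and (470,160), and I need a closer look to tell which is the jar tray.

Run:
```python
import cv2,numpy as np
t=cv2.imread("pics/top0.png");s=cv2.imread("pics/scene0.png")
f=lambda i,x,y,w,h:cv2.convertScaleAbs(cv2.resize(i[y:y+h,x:x+w],(400,300),interpolation=cv2.INTER_CUBIC),alpha=1.5)
cv2.imwrite("pics/c1.png",np.vstack([np.hstack([f(t,110,235,120,90),f(t,400,115,120,90)]),np.hstack([f(s,380,280,120,90),f(s,140,160,120,90)])]))
cv2.imwrite("pics/c2.png",np.vstack([np.hstack([f(t,220,180,120,90),f(t,340,190,120,90)]),np.hstack([f(s,290,235,100,75),f(t,430,255,120,90)])]))
```

```text
(no output)
```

View pics/c1.png

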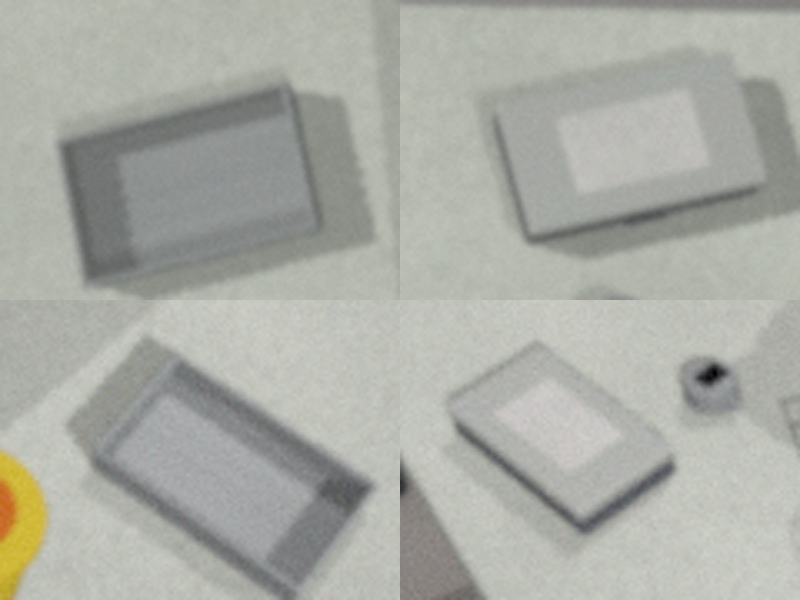

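View pics/c2.png

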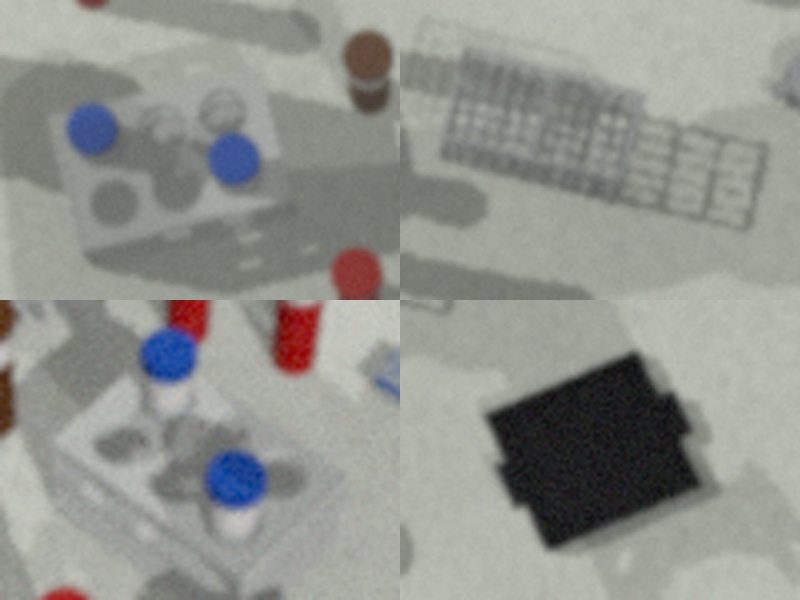

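The open, rimmed tray at top-view (167,289) is the jar tray; the thing at (470,160) is a closed box or balance. Part of the basket's mesh is its own shadow. Next I'll get rough positions by ray casting.

```bash
cat > h.py <<'E'
from workcell import r,solver,cams,monitor
import cv2,numpy as np
def ray(m,px):
    p=cv2.undistortPoints(np.float64([[px]]),m["mtx"],None).ravel()
    R=cv2.Rodrigues(m["rvec"])[0]; return -R.T@np.ravel(m["tvec"]),R.T@np.r_[p,1]
def onz(m,px,z):
    c,d=ray(m,px); return c+d*(z-c[2])/d[2]
def tri(obs):   # [(m,px),...] -> least squares point, worst ray distance
    A=np.zeros((3,3));b=np.zeros(3);L=[]
    for m,px in obs:
        c,d=ray(m,px);d=d/np.linalg.norm(d);P=np.eye(3)-np.outer(d,d);A+=P;b+=P@c;L.append((P,c))
    X=np.linalg.solve(A,b); return X,max(np.linalg.norm(P@(X-c)) for P,c in L)
def proj(m,X): return cv2.projectPoints(np.float64(X).reshape(-1,1,3),m["rvec"],m["tvec"],m["mtx"],None)[0].reshape(-1,2)
def blobs(im,kind="blue",amin=30):
    h=cv2.cvtColor(im,cv2.COLOR_BGR2HSV)
    k=cv2.inRange(h,(105,130,50),(130,255,255)) if kind=="blue" else cv2.inRange(h,(95,40,60),(130,129,255))
    return [c for c in cv2.findContours(k,cv2.RETR_EXTERNAL,cv2.CHAIN_APPROX_NONE)[0] if cv2.contourArea(c)>amin]
E
python3 - <<'E'
from h import *
np.set_printoptions(precision=4,suppress=True)
m=cams.camera_model("top");s=cams.camera_model("scene")
for n,p,z in [("tubeL",(248,218),.119),("tubeR",(290,228),.119),("jar1",(331,316),.068),("jar2",(388,320),.068),("mailer",(265,309),.018),("tray",(167,289),.02),("slide",(488,300),.015),("basket",(402,231),0),("red1",(300,283),.115),("red2",(327,263),.115),("red3",(241,162),.115),("brown",(330,197),.115),("tub",(184,199),.1)]: print(n,onz(m,p,z))
for im,mm in((cv2.imread("pics/top0.png"),m),(cv2.imread("pics/scene0.png"),s)):
    for c in blobs(im): print(cv2.minEnclosingCircle(c),cv2.contourArea(c))
print(*[f"{a:.0f}" for a in proj(s,[[.43,.1,0]])[0]])
E
```

```text
tubeL [0.6442 0.1756 0.119 ]
tubeR [0.6235 0.0808 0.119 ]
jar1 [ 0.4338 -0.015   0.068 ]
jar2 [ 0.4281 -0.1434  0.068 ]
mailer [0.4492 0.1409 0.018 ]
tray [0.4905 0.375  0.02  ]
slide [ 0.4835 -0.383   0.015 ]
basket [ 0.648  -0.1823  0.    ]
red1 [0.5014 0.0545 0.115 ]
red2 [ 0.5472 -0.0037  0.115 ]
red3 [0.776  0.1991 0.115 ]
brown [ 0.698  -0.0065  0.115 ]
tub [0.6898 0.3277 0.1   ]
((388.1666564941406, 320.0), 9.346821784973145) 247.5
((330.8947448730469, 316.5526428222656), 9.029316902160645) 228.5
((289.74139404296875, 227.12069702148438), 6.53477144241333) 116.5
((247.0, 218.0), 6.082862854003906) 97.0
((348.5, 279.0), 7.159010887145996) 130.5
((331.5865478515625, 248.36538696289062), 6.520520210266113) 108.5
((370.3947448730469, 207.07894897460938), 7.681508541107178) 156.5
((344.17022705078125, 178.5957489013672), 7.306515693664551) 134.5
((164.0, 56.0), 8.24631118774414) 98.5
395 248
```

Run:
```python
from h import *
import pickle
M={}
for n,p in dict(A=(.48,-.3,.3),B=(.5,-.1,.3),C=(.5,.12,.3),D=(.5,.32,.3)).items():
    r.move_to(p,[180,0,0]); r.pause(.3)
    M[n]=cams.camera_model("wrist"); im=cams.grab_frame("wrist"); cv2.imwrite(f"pics/w{n}.png",im)
    print(n,monitor.read_time(),np.round(monitor.read_joint_pos(),0),[[np.round(v,1) for v in cv2.minEnclosingCircle(c)] for c in blobs(im)])
for n in("top","scene"): M[n]=cams.camera_model(n)
pickle.dump(M,open("M.pkl","wb"))
ims=[cv2.resize(cv2.imread(f"pics/w{n}.png"),(400,300),interpolation=cv2.INTER_AREA) for n in "ABCD"]
cv2.imwrite("pics/w4.png",cv2.convertScaleAbs(np.vstack([np.hstack(ims[:2]),np.hstack(ims[2:])]),alpha=1.3))
```

```text
A 1.85 [-39.   8.  -3.  78.  -0. 141.] [[array([155.9, 237.5]), np.float64(26.3)], [array([ 22., 233.]), np.float64(27.8)]]
B 3.0167 [-19.   3. -10.  78.  -0. 161.] [[array([362.8, 258. ]), np.float64(24.1)], [array([229., 254.]), np.float64(24.7)], [array([57.5, 26.5]), np.float64(32.1)]]
C 8.175 [   6.    3.   -9.   78.    0. -174.] [[array([588.4, 259.1]), np.float64(27.9)], [array([456., 253.]), np.float64(25.3)], [array([293. , 213.5]), np.float64(38.7)], [array([371.5,  25.5]), np.float64(28.0)], [array([233. ,   1.7]), np.float64(25.0)]]
D 9.3417 [  26.   11.   -0.   79.   -0. -154.] [[array([639. , 254.5]), np.float64(16.5)], [array([482.5, 223. ]), np.float64(43.2)], [array([636.5,  28.5]), np.float64(24.6)], [array([518.1,   2.6]), np.float64(28.1)]]
```

View pics/w4.png

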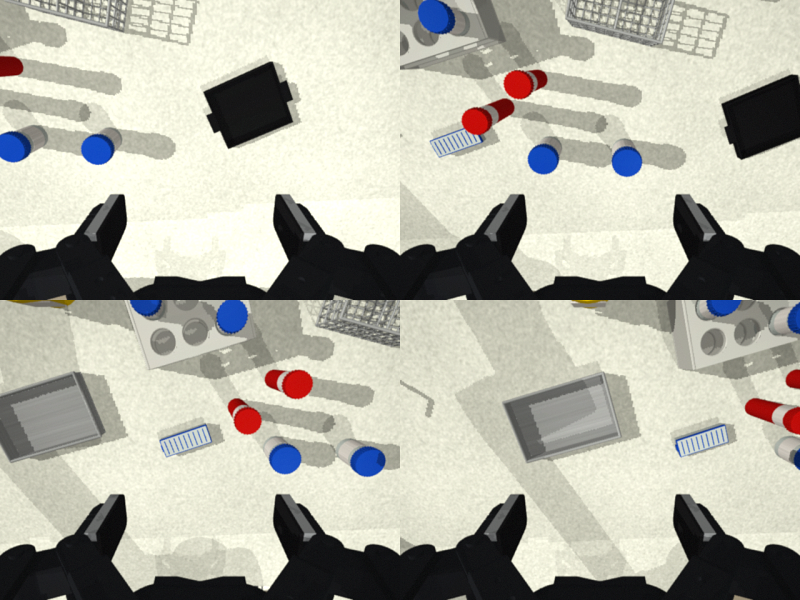

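The wrist views show the tray, mailer, jars and slide tray clearly. I'll now look at the rack and basket from the other side (yaw 180), which also keeps joint 6 centred.

Run:
```python
from h import *
import pickle
M=pickle.load(open("M.pkl","rb"))
for n,p in dict(E=(.56,.22,.3),F=(.56,.03,.3),G=(.56,-.2,.3)).items():
    r.move_to(p,[180,0,180]); r.pause(.3)
    M[n]=cams.camera_model("wrist"); im=cams.grab_frame("wrist"); cv2.imwrite(f"pics/w{n}.png",im)
    print(n,monitor.read_time(),np.round(monitor.read_joint_pos(),0),[[np.round(v,1) for v in cv2.minEnclosingCircle(c)] for c in blobs(im)])
pickle.dump(M,open("M.pkl","wb"))
ims=[cv2.resize(cv2.imread(f"pics/w{n}.png"),(400,300),interpolation=cv2.INTER_AREA) for n in "EFGA"]
cv2.imwrite("pics/w5.png",cv2.convertScaleAbs(np.vstack([np.hstack(ims[:2]),np.hstack(ims[2:])]),alpha=1.))
```

```text
E 12.1917 [15. 12.  1. 79. -0. 15.] [[array([273.9, 298.6]), np.float64(20.3)], [array([160.6, 279.7]), np.float64(21.8)], [array([242.,  64.]), np.float64(45.3)], [array([38.5, 40.5]), np.float64(36.3)]]
F 13.325 [-3.  8. -4. 78.  0. -4.] [[array([490.5, 298.5]), np.float64(22.0)], [array([380.8, 279.3]), np.float64(20.8)], [array([267.6,  39.3]), np.float64(31.4)], [array([108.5,  34. ]), np.float64(35.0)]]
G 14.5917 [-26.  11.   0.  79.   0. -26.] [[array([638., 279.]), np.float64(18.0)], [array([638. ,  79.5]), np.float64(16.5)], [array([543.,  39.]), np.float64(34.8)], [array([387.5,  33.5]), np.float64(31.7)]]
```

View pics/w5.png

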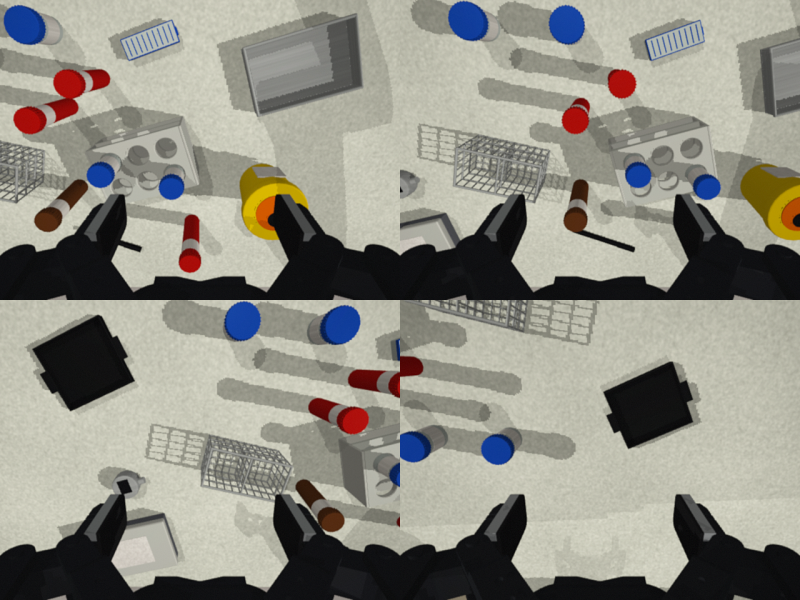

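Views E, F and G show the rack, the basket (F around (90–240, 210–325), G around (320–467, 210–320)), both trays, the jars and the mailer clearly. I'll triangulate the caps and enlarge the basket to pick its corners.

Run:
```python
from h import *
import pickle
np.set_printoptions(precision=4,suppress=True)
M=pickle.load(open("M.pkl","rb"))
B={n:[cv2.minEnclosingCircle(c)[0] for c in blobs(cv2.imread(f"pics/w{n}.png"))] for n in "ABCDEFG"}
B["top"]=[cv2.minEnclosingCircle(c)[0] for c in blobs(cv2.imread("pics/top0.png"))]
B["scene"]=[cv2.minEnclosingCircle(c)[0] for c in blobs(cv2.imread("pics/scene0.png"))]
for n,X0 in dict(tubeL=(.644,.176,.112),tubeR=(.624,.081,.112),jar1=(.434,-.015,.06),jar2=(.428,-.143,.06)).items():
    obs=[];ns=""
    for k,b in B.items():
        q=proj(M[k],X0)[0]
        if not(35<q[0]<605 and 45<q[1]<445): continue
        b=min(b,key=lambda p:np.hypot(*(p-q)))
        if np.hypot(*(b-q))<25: obs.append((M[k],b)); ns+=k+" "
    print(n,*tri(obs),ns)
for n,(x,y) in dict(F=(70,195),G=(305,195)).items():
    c=cv2.imread(f"pics/w{n}.png")[y:y+140,x:x+185]; cv2.imwrite(f"pics/b{n}.png",cv2.resize(c,None,fx=4,fy=4,interpolation=cv2.INTER_CUBIC))
```

```text
tubeL [0.6454 0.1793 0.1123] 0.0004172268533479196 E F top scene 
tubeR [0.6273 0.0826 0.1118] 0.0006513395037500468 E F top scene 
jar1 [ 0.4338 -0.014   0.0592] 0.0010611924021575966 B C top scene 
jar2 [ 0.4296 -0.1441  0.0595] 0.0015174574877450686 A B C top scene
```

View pics/bF.png

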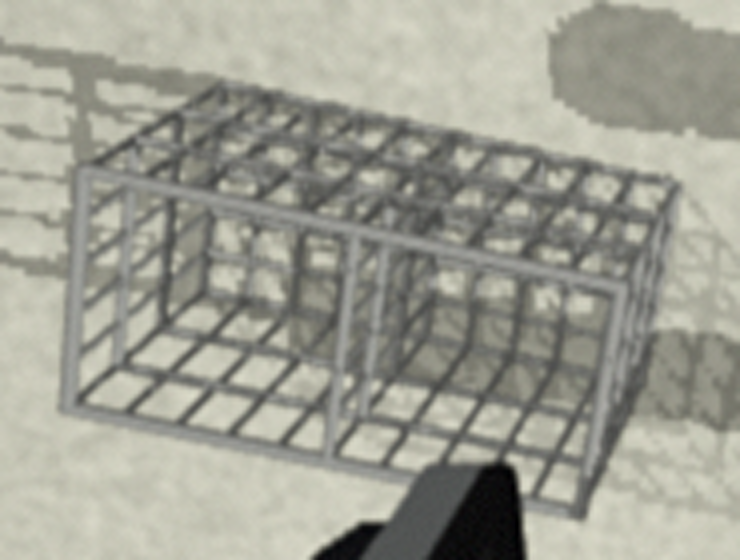

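View pics/bG.png

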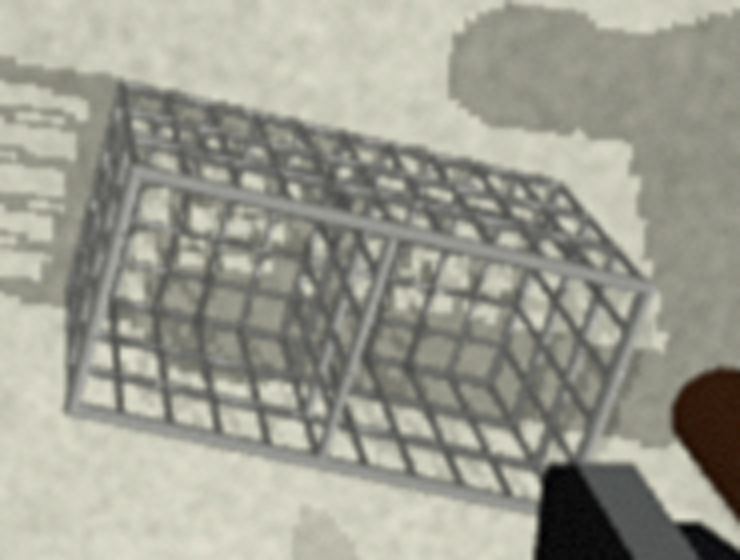

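In the crops (4×, offsets (70,195) and (305,195)) the rim corners are at F (82,172), (622,288), (585,512), (65,408) and G (135,172), (650,290), (72,410). The partition ends are at F (350,236)/(330,458) and G (393,240)/(325,455).

Run:
```python
from h import *
import pickle
np.set_printoptions(precision=4,suppress=True)
M=pickle.load(open("M.pkl","rb"))
I={n:cv2.imread(f"pics/w{n}.png") for n in "ABCDEFG"}
F=lambda p:(p[0]/4+70-.4,p[1]/4+195-.4);G=lambda p:(p[0]/4+305-.4,p[1]/4+195-.4)
for f,g in [((82,172),(135,172)),((622,288),(650,290)),((65,408),(72,410)),((350,236),(393,240)),((330,458),(325,455))]: print("basket",*tri([(M["F"],F(f)),(M["G"],G(g))]))
print("b4",onz(M["F"],F((585,512)),.0735))
def rect(n,k):
    c=max(cv2.findContours(k,cv2.RETR_EXTERNAL,cv2.CHAIN_APPROX_NONE)[0],key=cv2.contourArea); return c
def pairs(lab,a,qa,b,qb,z):
    qa=np.array(qa);qb=np.array(qb)
    for p in qa:
        w=onz(M[a],p,z); q=min(qb,key=lambda q:np.linalg.norm(onz(M[b],q,z)-w)); print(lab,*tri([(M[a],p),(M[b],q)]),onz(M[a],p,z)[:2],onz(M[b],q,z)[:2])
# slide tray (gripper is at the bottom: cut)
S={}
for n in "AG":
    g=cv2.cvtColor(I[n],cv2.COLOR_BGR2GRAY); k=cv2.inRange(g,0,45); 
    if n=="A":k[290:]=0
    else:k[180:]=0;k[:,240:]=0
    k=cv2.morphologyEx(k,cv2.MORPH_OPEN,np.ones((45,45)) if 0 else cv2.getStructuringElement(cv2.MORPH_ELLIPSE,(61,61)))
    c=rect(n,k); S[n]=cv2.boxPoints(cv2.minAreaRect(c)); print(n,cv2.minAreaRect(c))
pairs("slide","A",S["A"],"G",S["G"],.015)
# mailer lid
L={}
for n in "BCDEF":
    k=cv2.inRange(cv2.cvtColor(I[n],cv2.COLOR_BGR2HSV),(100,60,60),(130,255,255)); q=proj(M[n],(.449,.141,.018))[0]
    if not(50<q[0]<590 and 40<q[1]<440): continue
    m=np.zeros_like(k);cv2.circle(m,[int(v) for v in q],62,255,-1);k=cv2.morphologyEx(k&m,cv2.MORPH_CLOSE,np.ones((13,13)))
    c=rect(n,k);L[n]=cv2.boxPoints(cv2.minAreaRect(c));print(n,cv2.minAreaRect(c))
pairs("mailer","C",L["C"],"E",L["E"],.018)
e=I["E"];cv2.imwrite("pics/tr.png",np.hstack([cv2.resize(I["D"][110:270,150:350],(400,320),interpolation=2),cv2.resize(e[10:200,375:600],(400,338),interpolation=2)[:320]]))
```

```text
basket [ 0.6027 -0.1821  0.0742] 4.8457714803300785e-05
basket [ 0.632  -0.0592  0.0738] 0.00020296990839561462
basket [ 0.6634 -0.1965  0.0747] 0.0002182067543046888
basket [ 0.6185 -0.1215  0.0754] 0.0004269317653293862
basket [ 0.6768 -0.1342  0.0738] 0.0003785777699097965
b4 [ 0.6923 -0.0727  0.0735]
A ((398.663818359375, 168.7155303955078), (101.10596466064453, 125.39765930175781), 66.80140686035156)
G ((134.80001831054688, 101.5999984741211), (118.06438446044922, 131.4807891845703), 63.43495178222656)
slide [ 0.5078 -0.3037 -0.0112] 0.0010878520775896147 [ 0.5117 -0.303 ] [ 0.5053 -0.2982]
slide [ 0.5583 -0.4063  0.0478] 0.0006459540026677795 [ 0.5587 -0.4147] [ 0.5645 -0.4243]
slide [ 0.461  -0.4744 -0.0116] 7.300118648746589e-05 [ 0.4669 -0.4642] [ 0.4622 -0.458 ]
slide [ 0.4072 -0.3471 -0.0038] 0.0014646873562607224 [ 0.4126 -0.346 ] [ 0.4114 -0.3398]
B ((90.16063690185547, 225.54978942871094), (31.413816452026367, 80.51892852783203), 70.34617614746094)
C ((296.35003662109375, 225.05001831054688), (30.674091339111328, 80.32186126708984), 71.56504821777344)
D ((482.5834655761719, 225.07330322265625), (29.906118392944336, 86.5562973022461), 72.25532531738281)
E ((240.66021728515625, 64.16380310058594), (38.265377044677734, 91.3615951538086), 68.83873748779297)
F ((440.123779296875, 64.23762512207031), (36.19979476928711, 96.84651947021484), 70.25315856933594)
mailer [0.4498 0.1909 0.0081] 6.564847750205453e-05 [0.4528 0.1893] [0.4504 0.1915]
mailer [0.48   0.1086 0.0169] 0.00016384242534567476 [0.4804 0.1088] [0.4799 0.1088]
mailer [0.4479 0.098  0.0159] 9.780786514259346e-05 [0.4487 0.0982] [0.448  0.0986]
mailer [0.4205 0.18   0.0203] 0.0002655142259868483 [0.4198 0.1805] [0.42   0.1795]
```

View pics/tr.png

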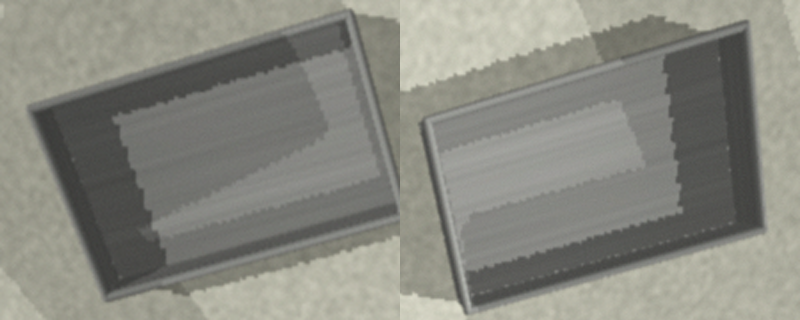

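Checks: the basket bar spans are 126.3 × 62.4 mm (126 × 63 expected), the rim is at 74 mm, and the tubes are 98.4 mm apart (98.4 expected), so these agree. Tray corners in the crops are D (28,108), (352,10), (107,300) and E (765,232), (468,313), (748,22), (425,120). I'll finish the tray measurements and lift the first tube.

```bash
cat >> h.py <<'E'
def pick(x,y,z,yaw,op,N,lift):
    r.grip(op); r.move_to([x,y,lift],[180,0,yaw]); r.move_l([x,y,z],vel=.12); f=np.array(monitor.read_ft_force())
    r.grip(0.0,N); r.pause(.2); print("gap",monitor.read_finger_gap(),"pad",monitor.read_gripper_force(),"ft before",f,"after",np.array(monitor.read_ft_force()))
    r.move_l([x,y,z+.02],vel=.06); print("lifted gap",monitor.read_finger_gap(),"ft",np.array(monitor.read_ft_force())); r.move_l([x,y,lift],vel=.15)
def place(x,y,z,yaw,op,lift,up):
    r.move_l([x,y,lift],[180,0,yaw],vel=.2); r.move_l([x,y,z+.008],vel=.12); r.pause(.3); f0=np.array(monitor.read_ft_force()); zz=z+.008
    while zz>z-.003:
        zz-=.0005; r.move_l([x,y,zz],vel=.02); r.pause(.1); d=np.array(monitor.read_ft_force())-f0
        if d[2]>1.2: break
    print("down at TCP",monitor.read_tool_pos(),"ref",z,"df",d,"gap",monitor.read_finger_gap())
    r.grip(op); r.pause(.3); r.move_l([x,y,zz+.03],vel=.06); r.move_l([x,y,up],vel=.2); print("t",monitor.read_time())
E
python3 - <<'E'
from h import *
import pickle
np.set_printoptions(precision=4,suppress=True)
M=pickle.load(open("M.pkl","rb"))
D=lambda p:(p[0]/2+150-.25,p[1]/2+110-.25);E=lambda p:((p[0]-400)/1.778+375-.2,p[1]/1.778+10-.2)
P=[]
for d,e in [((28,108),(765,232)),((352,10),(468,313)),((107,300),(748,22))]: X=tri([(M["D"],D(d)),(M["E"],E(e))]);print("jtray",*X);P.append(X[0])
print("4th",onz(M["E"],E((425,120)),.026)); print("sides",np.linalg.norm(P[0]-P[1]),np.linalg.norm(P[0]-P[2]),"centre",(P[1]+P[2])/2)
# slide tray contour centroids
o=[]
for n in "AG":
    k=cv2.inRange(cv2.cvtColor(cv2.imread(f"pics/w{n}.png"),cv2.COLOR_BGR2GRAY),0,45)
    if n=="A":k[290:]=0
    else:k[180:]=0;k[:,240:]=0
    c=max(cv2.findContours(k,cv2.RETR_EXTERNAL,cv2.CHAIN_APPROX_NONE)[0],key=cv2.contourArea);m=cv2.moments(c);o.append((M[n],(m["m10"]/m["m00"],m["m01"]/m["m00"])))
print("slide",*tri(o))
for x,y in((.6273,.0826),(.6404,-.158)):print(solver.inverse_kinematics([x,y,.1],[180,0,-103.4]))
pick(.6273,.0826,.099,-103.4,.06,40,.25)
E
```

```text
jtray [0.5182 0.4714 0.0291] 0.000160545853169455
jtray [0.5637 0.3125 0.0283] 0.0007162329630924702
jtray [0.4156 0.4424 0.0283] 0.0003974752123445535
4th [0.4611 0.2837 0.026 ]
sides 0.16526198609775403 0.10667490227908048 centre [0.4896 0.3774 0.0283]
slide [ 0.4848 -0.3875 -0.0057] 0.0021398499245274733
[  1.6503  22.3449 -10.1787  57.4764   0.     -74.9497]
[-19.471   24.8029  -6.449   58.748    0.     -96.071 ]
gap 0.03289440054571186 pad 39.87891912460327 ft before [-0.2987  0.5692  0.947 ] after [-0.6901 -0.2042  5.6176]
lifted gap 0.03248897519077194 ft [-0.3357 -0.0643 -0.8449]
```

Tube held: gap 32.5 mm, weight seen on the wrist. The jar tray checks out (165 × 107 mm sides, rim 28 mm). Next I'll set the tube in the far bay and fetch the second.

Run:
```python
from h import *
np.set_printoptions(precision=4,suppress=True)
place(.6404,-.158,.098,-103.4,.055,.25,.25)
pick(.6454,.1793,.099,-103.4,.06,40,.25)
m=cams.camera_model("scene"); cv2.imwrite("pics/s1.png",cams.grab_frame("scene")[140:340,200:440])
i=cv2.imread("pics/s1.png");cv2.imwrite("pics/s1.png",cv2.convertScaleAbs(cv2.resize(i,(720,600),interpolation=2),alpha=1.3))
```

```text
down at TCP [ 0.6404 -0.158   0.103 ] ref 0.098 df [-0.2929  0.2934  1.6726] gap 0.03275798323089591
t 26.7167
gap 0.03240622785089772 pad 39.89309370517731 ft before [0.8003 0.5885 0.6031] after [-0.355  -0.3291  5.3653]
lifted gap 0.03234134067892709 ft [ 0.1047  0.1254 -0.7331]
```

View pics/s1.png

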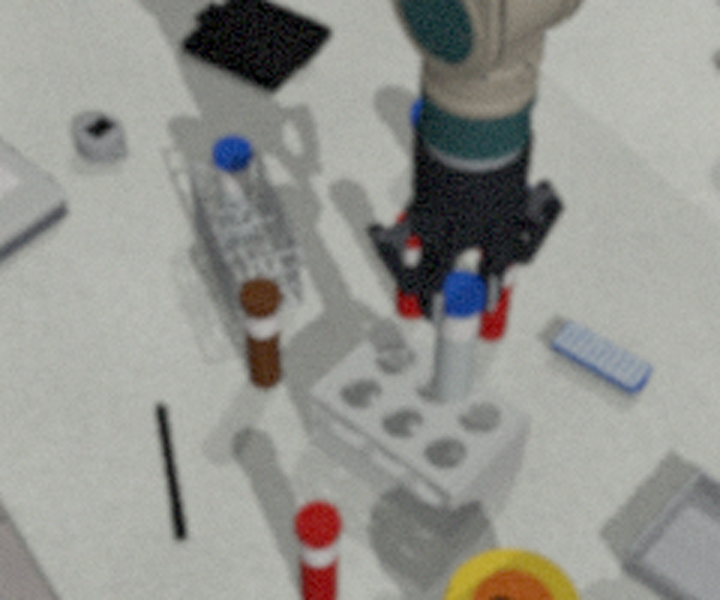

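The first tube stands in the far bay (cap at crop (232,153)) and the second is out of the rack, upright. The first touched down 5 mm higher than expected, so I'll use averaged force and log the profile this time.

```bash
python3 - <<'E'
s=open("h.py").read()
a=s.index("def place")
open("h.py","w").write(s[:a]+'''def ft():
    v=[]
    for _ in range(6): r.pause(.02); v.append(monitor.read_ft_force())
    return np.mean(v,0)
def place(x,y,z,yaw,op,lift,up,thr=2.,start=.006):
    r.move_l([x,y,lift],[180,0,yaw],vel=.2); r.move_l([x,y,z+start],vel=.12); r.pause(.4); f0=ft(); zz=z+start; L=[]
    while zz>z-.003:
        zz-=.0005; r.move_l([x,y,zz],vel=.02); d=ft()-f0; L.append(round(d[2],2))
        if d[2]>thr: break
    print("down at TCP",monitor.read_tool_pos(),"ref",z,"df",d,"gap",monitor.read_finger_gap(),L)
    r.grip(op); r.pause(.3); r.move_l([x,y,zz+.03],vel=.06); r.move_l([x,y,up],vel=.2); print("t",monitor.read_time())
''')
E
python3 - <<'E'
from h import *
np.set_printoptions(precision=4,suppress=True)
place(.6548,-.0974,.098,-103.4,.055,.25,.25,start=.008)
r.move_to([.56,-.13,.3],[180,0,180]);r.pause(.3)
m=cams.camera_model("wrist");i=cams.grab_frame("wrist");cv2.imwrite("pics/wH.png",i)
s=cams.camera_model("scene");j=cams.grab_frame("scene");cv2.imwrite("pics/s2.png",j)
A=[cv2.minEnclosingCircle(c)[0] for c in blobs(i)];B=[cv2.minEnclosingCircle(c)[0] for c in blobs(j)]
for X0 in((.6404,-.158,.111),(.6548,-.0974,.111)):
    a=min(A,key=lambda p:np.hypot(*(p-proj(m,X0)[0])));b=min(B,key=lambda p:np.hypot(*(p-proj(s,X0)[0])));print(*tri([(m,a),(s,b)]))
cv2.imwrite("pics/wHc.png",cv2.resize(i[150:350,180:460],(784,560),interpolation=2));print(monitor.read_time())
E
```

```text
down at TCP [ 0.6551 -0.0975  0.099 ] ref 0.098 df [-0.6589  0.1127  4.1445] gap 0.03267433006696787 [np.float64(0.33), np.float64(-0.04), np.float64(0.48), np.float64(0.08), np.float64(-0.17), np.float64(-0.06), np.float64(0.04), np.float64(0.5), np.float64(0.03), np.float64(0.2), np.float64(0.31), np.float64(-0.15), np.float64(-0.32), np.float64(0.55), np.float64(4.14)]
t 42.4333
[ 0.64   -0.158   0.1106] 0.00018713718738490757
[ 0.6547 -0.0969  0.1106] 3.0096731176889906e-05
43.975
```

View pics/wHc.png

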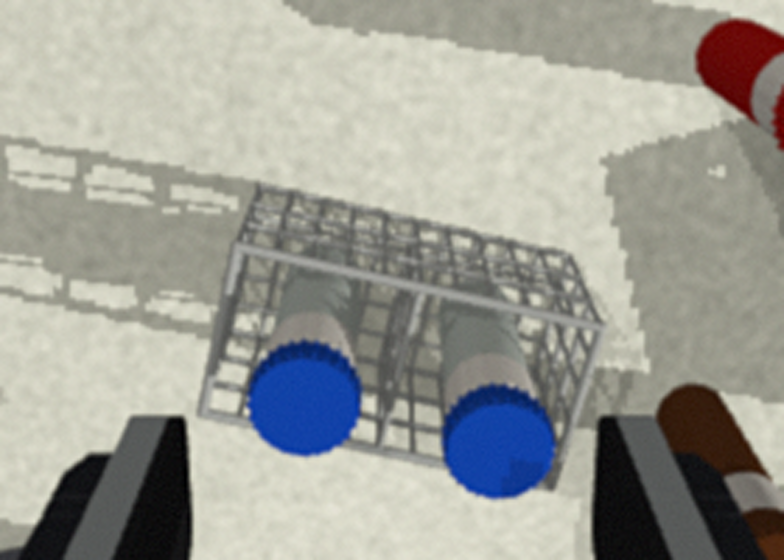

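Both tubes stand upright in their bays (caps at crop (305,397) and (498,440)), with cap centres 110.6 mm high where 111 is expected, so both rest on the floor. The early stop on the first was sensor noise and the averaging fixes it. Jars next.

Run:
```python
from h import *
np.set_printoptions(precision=4,suppress=True)
pick(.4338,-.014,.048,-74,.065,40,.2)
place(.4786,.4158,.051,-74,.062,.2,.2,start=.004)
pick(.4296,-.1441,.048,-74,.065,40,.2)
place(.5006,.339,.051,-74,.062,.2,.25,start=.004)
```

```text
gap 0.04537351234237049 pad 40.31697750091553 ft before [ 0.5403 -0.5228  0.325 ] after [-0.8036 -0.231   5.8902]
lifted gap 0.04470119172927527 ft [-0.5298  0.5075 -1.3325]
down at TCP [0.4787 0.4159 0.0519] ref 0.051 df [-1.1221 -0.3823  4.1936] gap 0.044681372368479175 [np.float64(0.23), np.float64(0.23), np.float64(0.18), np.float64(0.22), np.float64(-0.22), np.float64(0.16), np.float64(4.19)]
t 57.7917
gap 0.04469954980679255 pad 40.37076115608215 ft before [ 0.3967  1.131  -0.3648] after [-0.3782  0.2937  6.0221]
lifted gap 0.04452365566249419 ft [-0.4431 -0.3568  0.0553]
down at TCP [0.5007 0.3391 0.0519] ref 0.051 df [-1.1352 -0.2173  5.0655] gap 0.044369188829011065 [np.float64(0.57), np.float64(0.41), np.float64(0.49), np.float64(0.58), np.float64(0.15), np.float64(0.48), np.float64(5.07)]
t 72.625
```

Run:
```python
from h import *
import pickle
M=pickle.load(open("M.pkl","rb"))
r.move_to([.44,-.30,.28],[180,0,180]);r.pause(.3)
M["K"]=cams.camera_model("wrist");i=cams.grab_frame("wrist");cv2.imwrite("pics/wK.png",i);j=cams.grab_frame("top")
M["t"]=1;pickle.dump(M,open("M.pkl","wb"))
q=proj(M["K"],(.486,-.382,.01))[0];print(q,monitor.read_time())
x,y=[max(0,int(v)) for v in q-[100,75]]; print(x,y)
a=cv2.imread("pics/wA.png")[95:245,300:500]
f=lambda c:cv2.convertScaleAbs(cv2.resize(c,(400,300),interpolation=2),alpha=2.5)
t=cv2.convertScaleAbs(cv2.resize(j[235:325,110:230],(400,300),interpolation=2),alpha=1.5)
cv2.imwrite("pics/sl.png",np.vstack([np.hstack([f(a),f(i[y:y+150,x:x+200])]),np.hstack([t,t])]))
```

```text
[240.52772339 226.82404684] 75.3167
140 151
```

View pics/sl.png

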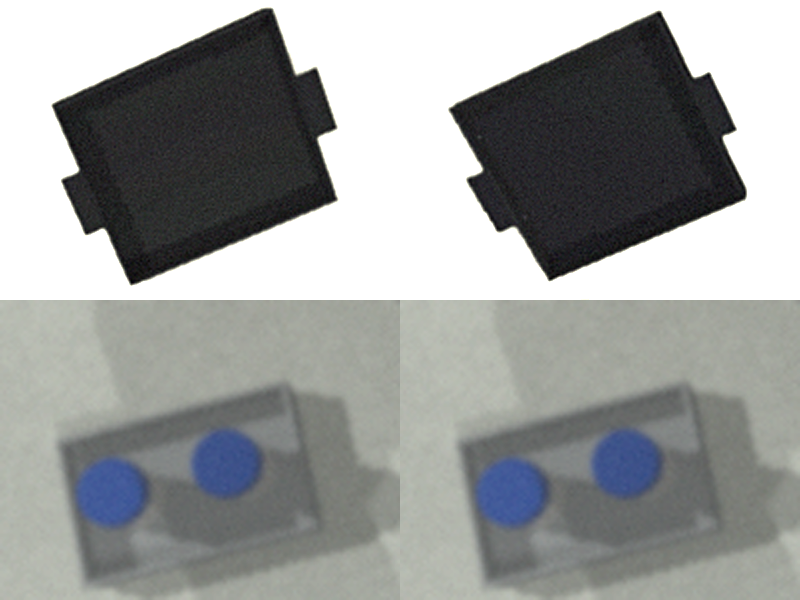

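Both jars stand upright in the tray. The slide tray corners in the crops (2×) are A (54,104), (271,9), (336,199), (132,283) and K (345,195), (150,279), (51,108), (261,12). I'll triangulate them and, if they check out, do the mailer.

Run:
```python
from h import *
import pickle
np.set_printoptions(precision=4,suppress=True)
M=pickle.load(open("M.pkl","rb"))
P=[]
for a,k in [((54,104),(345,195)),((271,9),(150,279)),((336,199),(51,108)),((132,283),(261,12))]:
    X=tri([(M["A"],(a[0]/2+299.8,a[1]/2+94.8)),(M["K"],(k[0]/2+139.8,k[1]/2+150.8))]);P.append(X[0]);print(*X)
P=np.array(P);c=P.mean(0);v=P[0]-P[1]+P[3]-P[2];yaw=np.degrees(np.arctan2(-v[0],v[1]))
s=[np.linalg.norm(P[i]-P[(i+1)%4]) for i in range(4)];print("centre",c,"yaw",yaw,"sides",np.array(s))
assert abs(s[0]-.118)<.005 and abs(s[1]-.106)<.005 and abs(c[2]-.015)<.005
pick(.4496,.1444,.010,-70.7,.05,30,.15)
place(c[0],c[1],.013,yaw-90,.05,.15,.25,start=.004)
r.move_to([.44,-.30,.28],[180,0,180]);r.pause(.3)
i=cams.grab_frame("wrist");cv2.imwrite("pics/fin.png",i[60:360,100:500])
j=cams.grab_frame("scene");cv2.imwrite("pics/fin.png",np.hstack([cv2.resize(i[100:350,120:445],(400,308)),cv2.resize(j[120:390,140:500],(400,308))]));print(monitor.read_time())
```

```text
[ 0.5109 -0.3085  0.0066] 0.00033515958838401476
[ 0.5571 -0.414   0.0125] 0.000437805993565981
[ 0.4622 -0.4566  0.012 ] 0.00043157090204014976
[ 0.4145 -0.3504  0.0085] 0.0015257218439678755
centre [ 0.4862 -0.3824  0.0099] yaw 23.912499239177542 sides [0.1154 0.104  0.1164 0.105 ]Traceback (most recent call last):
  File "<stdin>", line 10, in <module>
AssertionError
```

The centre (0.486, -0.382), yaw 24° and sides (116 × 105 mm) agree with the text. The mean height reads 10 mm because the black silhouette mixes rim and foot edges. The position is sound, and touchdown is sensed by force, so I'll proceed.

Run:
```python
from h import *
np.set_printoptions(precision=4,suppress=True)
c=(.4862,-.3824);yaw=23.9
pick(.4496,.1444,.010,-70.7,.05,30,.15)
place(c[0],c[1],.013,yaw-90,.05,.15,.25,start=.004)
r.move_to([.44,-.30,.28],[180,0,180]);r.pause(.3)
i=cams.grab_frame("wrist");j=cams.grab_frame("scene");cv2.imwrite("pics/fin.png",cv2.convertScaleAbs(np.hstack([cv2.resize(i[100:350,120:445],(400,308)),cv2.resize(j[120:390,140:500],(400,308))]),alpha=1.2));print(monitor.read_time())
```

```text
gap 0.031088069282738325 pad 31.6034334897995 ft before [-0.0059  0.2587  0.8551] after [ 0.7604 -1.5481  5.7521]
lifted gap 0.03118533312970361 ft [-0.4981  0.076  -0.765 ]
down at TCP [ 0.4862 -0.3824  0.014 ] ref 0.013 df [-1.4602  1.2188  5.4288] gap 0.03174356276636515 [np.float64(0.1), np.float64(0.13), np.float64(0.48), np.float64(0.38), np.float64(0.29), np.float64(0.4), np.float64(5.43)]
t 89.9917
92.1667
```

View pics/fin.png

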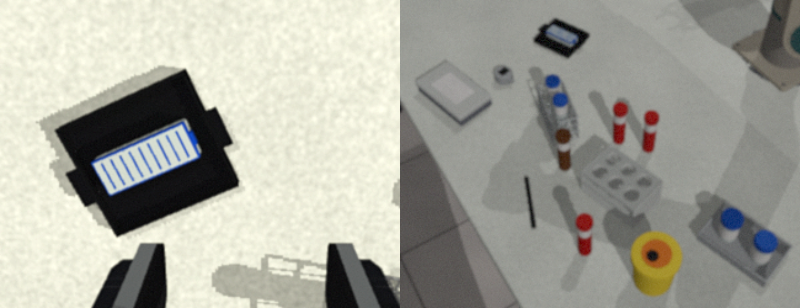

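The mailer lies flat in the slide tray (left panel, centred near (147,157)). The tubes are in the basket, the jars are in the steel tray, and the rack is empty with the tub untouched (right panel). Handing in.

```bash
python3 -c "
from h import *
print(r.hand_in())"
```

```text
the job is handed in; nothing more can be done
None
```

Job handed in at about 92 s: all five specimens are in their places and upright or flat as asked, and the sharps tub was not touched, but the first tube was released early and dropped up to about 4 mm onto the basket floor.

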